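Spring check of a drilling tilt plate

TASK

Check the spring of the tilting drill plate: with your fingertips press down the round thumb pad on its sprung corner until the pointer comes down level with the brass index collar on the post, hold it there for about a second without pushing on past the collar, then let go so that the plate springs fully back up. Only press: do not shift or lift the fixture, do not move the collar, and leave the cup, jar, cord cone and screwdriver where they stand.

Things in the scene. Friction and masses are not known exactly. Their poses are not given: they have to be found in the camera images.
- mount: Loose 3 kg dark steel base on the bench, any yaw. Origin: on the bench under the hinge's middle; z up, x level from the hinge towards sprung corner, pointer and post. Base plate 12 mm thick, 175 mm wide (y), x -86 to 80 mm; a 50 mm wide tongue runs on to x 200. Two 84 mm high bearing blocks at y +-79 mm hold the hinge axis (along y, 70 mm up). Post 12 x 20 mm, 90 mm high, at x 168.
- tilt (a joint): Tilt (rad) of the aluminium plate (square, 108 mm sides, 8 mm thick, hinged corner to corner; one corner points to the base's +x, 76 mm from the axis). 0: level, held on its stop by the spring; grows as that corner goes down; hard stop 0.33. Needs about 5 N on the thumb pad to start, about 12 N at 0.22. Let go, it springs back to 0.
- thumb_pad: Round steel thumb pad, 24 mm across and 9 mm high, standing on the sprung (+x) corner of the tilt plate, 60 mm from the hinge axis; its flat top is 83 mm above the bench when the plate is level. Origin: centre of its underside (on the plate's top face); z along its own axis.
- pointer_tip (a point): Tip of the thin steel pointer (a 5 mm thick bar) that sticks out from the sprung corner towards the post; 150 mm from the hinge axis, at hinge height (70 mm) when level, going down as the corner is pressed (150 mm times the sine of the tilt).
- index_mark (a point): Middle of the pointer-side face of the brass index collar on the post: a rectangular collar 14 mm high, about 25 x 33 mm, with a small knob on its outer side. It is set 36 to 58 mm above the bench, different each time, and sits by stiff friction. The pointer tip passes 6 mm in front of it without touching.
- pencil_cup: White cup, 72 mm across and 85 mm high, with pencils to 126 mm; loose bystander. Origin: centre of its underside.
- jar: Closed glass jar, 64 mm across and 90 mm high; loose bystander. Origin: centre of its underside.
- cord_cone: Grey cord cone, 64 mm across and 105 mm high; loose bystander. Origin: centre of its underside.
- screwdriver: Screwdriver, 190 mm long, lying along its own x; loose bystander behind the fixture. Origin: underside, in the middle of its length.

How it is judged:
By the outcome, as a careful person would: the job done as asked, in the order asked, and still so for the second after the job is handed in, with the robot touching nothing.
It also fails if it takes over 32 s, if anything falls off the work surface, if the arm or the gripper's body presses on something with over 40 N, if the wrist force passes 120 N, or if a joint passes its speed limit or range.

ROBOT

A 6-joint arm with a two-finger parallel gripper is mounted at the origin on the work surface. World frame = base frame: x ahead of the robot, y to its left, z up, the work surface at z = 0. Lengths are in mm, angles in rad, forces in N, time in s.
With the tool pointing down it reaches from about 350 to 950 mm from the base axis. Payload 17.4 kg.
Tool frame: the origin (TCP) lies at the centre of the arm's flange, where the gripper is bolted on; the fingertips stand r.tip_extent ahead of it and the grasp point (between the pads) lies 167 mm ahead of it (r.tip_extent is the distance from the TCP to the fingertips, in mm); z points along the fingers, y is the line along which they close (so a half turn about z gives the same grasp; the last joint's range is limited). The gripper opens to 93 mm and grips with 3 to 60 N. Pads are 15 mm wide; open, the fingers measure 128 mm over their backs; the gripper's body (75 mm by 188 mm) begins 65 mm behind the grasp point.
Start: joints at [1.161, 0.116, 1.442, -0, 1.584, -0.038], TCP at [245.232, 628.884, 404.746] pointing down, gripper open.
Joint ranges: [-2.83, 2.83], [-0.83, 2.19], [0.07, 2.5], [-1.14, 4.28], [0.01, 3], [-2.97, 2.97]. Speed limits (rad/s): [1.89, 1.89, 2.22, 3.14, 3.14, 3.14].

INTERFACE

Orientations are given as a unit quaternion [w, x, y, z].
In Python, from bench import r gives the robot as it stands. The module is installed in compiled form; this text tells all that it offers.
- The arm moves only by the tool servo_tool, never from a script. Its argument "moves" is a list of rows, each an object of numbers: "jaw": the opening, from 0 (shut) to 1 (fully open); "tx", "ty", "tz": the shift along the world's x, y, z in m; "roll": the turn about the world's z in degrees. In form: [{"jaw": .., "tx": .., "ty": .., "tz": .., "roll": ..}, ...]. A call has 1 to 20 rows; each row is the pose to reach, as a shift and turn from the pose commanded when the call began; what a row does not reach only later rows make up. A row lasts 1/12 s, in which the tool goes at most 41.7 mm and 7.16 degrees, less where a joint would pass 70% of its speed; a pose out of reach is approached as far as the arm can. A call with a gripper value outside its range is refused whole. The fingers move at their own pace and stop on an object; "force" is the grip in N (left out, the last holds). Time passes only in rows, so rows that repeat a pose let the fingers close. It gives the time, the measured TCP pose, the force, the opening and the grip force at its end, in the units of the state.
- r.get_state(): the state, without advancing time (a new reading comes with each control period).
- r.get_image(name): name is "scene" or "side" or "wrist"; returns (picture, depth): 400x640x3 uint8, red, green, blue; 400x640 float32, mm along the optical axis (not along the pixel's ray), 0 where there is no reading.
- r.camera_info(name): a dict with "K" (3x3 intrinsics, pixels), "xyz" and "orientation" of the camera in the world. Camera axes: x right, y down, z forward; pixel columns grow to the right and rows downward; lengths in mm; the calibration is good to about 2 mm. A picture is of the moment at which its call begins: read the wrist's pose just before it. camera_info takes no time and is no camera call; for the wrist camera it gives the pose at the moment of the call.
- r.close_job(): hands the job in; it is judged then, once.
The state is a dict: "t": time; "joints": joint angles; "joint_vel": joint speeds; "effort": joint torques, N m; "eef_pos": TCP position; "eef_rot": TCP orientation; "ft_force": force on the tool from outside, world axes, zero at the start; "wrist_torque": the same for the moment, N m; "opening": finger opening in mm; "gripper_force": force on a finger pad.
Only numpy, scipy, OpenCV 4.12 (cv2) and the standard library are available. Lean on these libraries where they do the work, as an engineer would, in place of code of your own. Each camera call takes 0.05 s, during which the arm holds its last target. There are 200 camera calls.

## Working session

There is one attempt and no reset: what is moved stays moved. The work goes in short steps, Python scripts to look and compute and a tool call to move; the robot and the scene stay as the last step left them, time stands still between calls to the robot, and variables do not carry over. Pictures are saved under pics/ and viewed, at most 10 in all, crops included, and the job is handed in when it is done.

Besides the shell and the picture viewer there is one more tool, called after ">>>" in YAML: its name, and indented under it one key for each argument. servo_tool: Moves the arm, as the interface text tells. Its arguments: {"type":"object","properties":{"moves":{"type":"array","items":{"type":"object","properties":{"jaw":{"type":"number"},"tx":{"type":"number"},"ty":{"type":"number"},"tz":{"type":"number"},"roll":{"type":"number"}}}},"force":{"type":"number"}},"required":["moves"]}

```bash
mkdir -p pics; python3 - <<'E'
from bench import r
import cv2,numpy as np
for n in("scene","side"):
    p,d=r.get_image(n);cv2.imwrite(f"pics/{n}0.png",p[:,:,::-1]);np.savez(f"{n}0.npz",p=p,d=d)
    c=r.camera_info(n);print(n,c["K"],c["xyz"],c["orientation"])
s=r.get_state();print(s["t"],s["eef_pos"],s["eef_rot"],r.tip_extent,s["opening"],s["ft_force"])
E
```

```text
scene [[408.07790216   0.         311.08543932]
 [  0.         408.07790216 190.88064007]
 [  0.           0.           1.        ]] [1174.66122254  -28.82933976  597.96392121] [-0.31701175  0.68094454  0.60209597 -0.27073702]
side [[494.39765076   0.         323.1817694 ]
 [  0.         494.39765076 201.80106663]
 [  0.           0.           1.        ]] [ 393.22236787 -655.42777138  838.94737677] [-0.37753402  0.91987396 -0.09430441  0.04905751]
0.1 [245.24041258 628.8934697  404.08468226] [-1.11455965e-04  1.84841684e-01  9.82768185e-01 -4.84231678e-04] 186.1 92.91708054391722 [-0.30291281  0.59849425  0.50379487]
```

View pics/scene0.png

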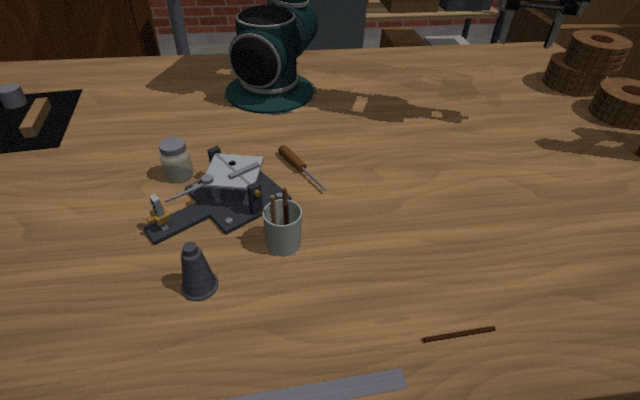

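View pics/side0.png

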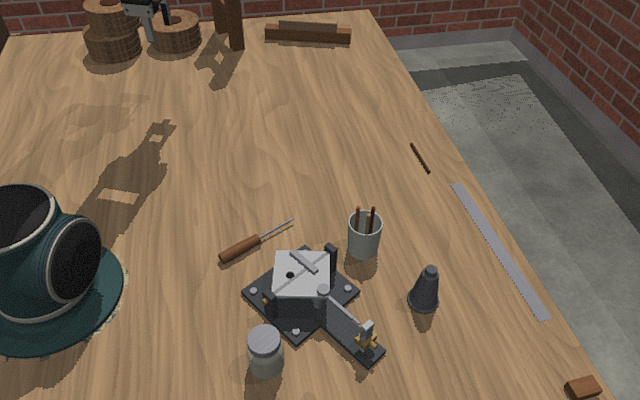

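Scene view: fixture at about (230,195), pad (207,180), post with collar (158,212). Side view: pad (323,289), post and collar (366,338), jar (265,350), cup (365,235), cone (424,288). Next I'll zoom in on both.

```bash
cat > h.py <<'E'
from bench import r
import numpy as np,cv2
from scipy.spatial.transform import Rotation as R
def cam(n):
    c=r.camera_info(n);return np.array(c["K"]),np.array(c["xyz"]),R.from_quat(c["orientation"],scalar_first=True).as_matrix()
def ray(n,u,v):
    K,t,M=cam(n);return t,M@np.linalg.solve(K,[u,v,1.])
def onz(n,u,v,z):
    t,d=ray(n,u,v);return t+d*(z-t[2])/d[2]
def two(u1,v1,u2,v2):
    a,d=ray("scene",u1,v1);b,e=ray("side",u2,v2);s=np.linalg.lstsq(np.c_[d,-e],b-a,rcond=None)[0]
    p,q=a+d*s[0],b+e*s[1];return (p+q)/2,np.linalg.norm(p-q)
def cloud(n,d):
    K,t,M=cam(n);v,u=np.mgrid[:400,:640];P=np.stack([u,v,np.ones_like(u)],-1)@np.linalg.inv(K).T*d[...,None]
    return P@M.T+t
E
python3 - <<'E'
from h import *
a=np.load("scene0.npz");b=np.load("side0.npz")
A=cv2.resize(a["p"][140:250,140:270],None,fx=6,fy=5.4,interpolation=cv2.INTER_CUBIC)
B=cv2.resize(b["p"][240:375,235:395],None,fx=5,fy=4.4,interpolation=cv2.INTER_CUBIC)
A=cv2.resize(a["p"][140:250,140:270],None,fx=5,fy=5,interpolation=cv2.INTER_CUBIC)
B=cv2.resize(b["p"][240:375,235:395],None,fx=4,fy=4,interpolation=cv2.INTER_CUBIC)
cv2.imwrite("pics/A.png",A[:,:,::-1]);cv2.imwrite("pics/B.png",B[:,:,::-1])
E
```

```text
(no output)
```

View pics/A.png

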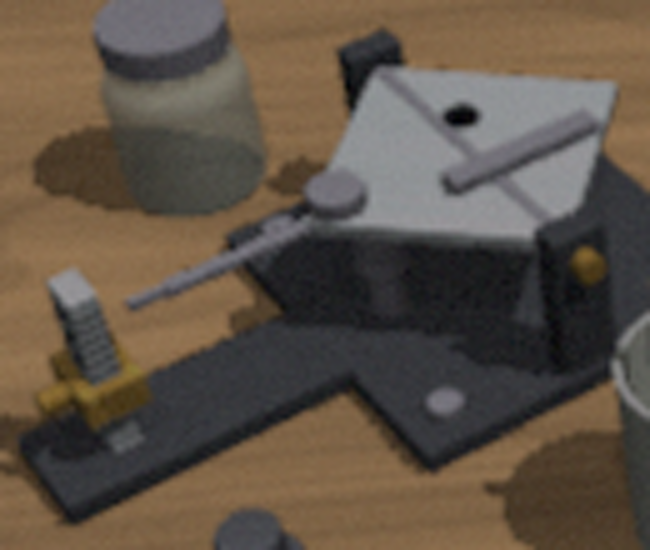

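View pics/B.png

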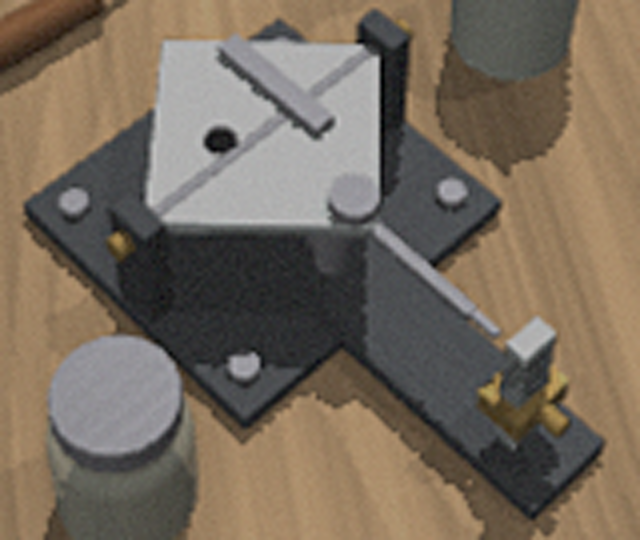

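Crop A (5x): pad top centre (335,190), tip (130,304), post top (72,286), collar from (65,355) to (150,425). Crop B (4x): pad (353,194), tip (497,331), post top (530,343), collar near (520,400). I'll measure next.

```bash
python3 - <<'E'
from h import *
np.set_printoptions(precision=1,suppress=True)
a=lambda x,y:((x+.5)/5+139.5,(y+.5)/5+139.5); b=lambda x,y:((x+.5)/4+234.5,(y+.5)/4+239.5)
P={}
for k,p,q,z in [("pad",(335,188),(353,192),83),("tip",(130,304),(497,331),72),("post",(72,286),(532,343),90)]:
    u,v=a(*p),b(*q);m,g=two(*u,*v);print(k,m,g,onz("scene",*u,z),onz("side",*v,z));P[k]=(onz("scene",*u,z)+onz("side",*v,z))/2
ax=P["post"]-P["pad"];yaw=np.arctan2(ax[1],ax[0]);print("yaw",np.degrees(yaw),np.hypot(*ax[:2]),"tipyaw",np.degrees(np.arctan2(*(P["tip"]-P["pad"])[1::-1])))
X=np.array([np.cos(yaw),np.sin(yaw)]);Y=np.array([-X[1],X[0]]);O=P["pad"][:2]-60*X;print("O",O,"X",X)
for n in("scene","side"):
    f=np.load(n+"0.npz");C=cloud(n,f["d"]);h=cv2.cvtColor(f["p"],cv2.COLOR_RGB2HSV)
    m=(h[...,0]>15)&(h[...,0]<32)&(h[...,1]>140)&(f["d"]>0)
    L=np.stack([(C[...,:2]-O)@X,(C[...,:2]-O)@Y,C[...,2]],-1)
    s=m&(L[...,0]>145)&(L[...,0]<200)&(abs(L[...,1])<25)&(L[...,2]>20)&(L[...,2]<90)
    print(n,s.sum(),np.percentile(L[s],[2,10,50,90,98],axis=0))
    vs,us=np.where(s)
    for i in range(0,len(vs),max(1,len(vs)//70)):print((us[i],vs[i]),L[vs[i],us[i]],h[vs[i],us[i],2],end="; ")
    print()
    t=(abs(L[...,0]-168)<12)&(abs(L[...,1])<14)&(L[...,2]>83)&(L[...,2]<100);print("posttop",t.sum(),np.median(L[t],axis=0))
    t=np.hypot(L[...,0]-60,L[...,1])<8;t&=(abs(L[...,2]-83)<8);print("pad",t.sum(),np.median(L[t],axis=0))
    t=(abs(L[...,0]-120)<20)&(abs(abs(L[...,1])-15)<5);print("tongue z(12)",np.median(L[t],axis=0))
E
```

```text
pad [ 518.1 -146.2   85.3] 3.4594087842723735 [ 517.  -147.9   83. ] [ 517.8 -142.8   83. ]
tip [ 566.6 -221.9   73.6] 2.4957397307347793 [ 565.8 -223.4   72. ] [ 566.4 -219.8   72. ]
post [ 575.2 -239.1   91. ] 0.22526305894807339 [ 573.9 -239.4   90. ] [ 575.5 -238.6   90. ]
yaw -58.5332072085938 109.83889010070186 tipyaw -57.43591726205874
O [486.1 -94.2] X [ 0.5 -0.9]
scene 161 [[159.4 -10.6  37.7]
 [161.6  -2.1  40.6]
 [178.1  12.8  47.7]
 [188.8  17.2  51.3]
 [193.5  18.2  52.2]]
(np.int64(163), np.int64(209)) [160.2  -3.   51.7] 110; (np.int64(164), np.int64(210)) [159.6  -0.4  50.6] 126; (np.int64(152), np.int64(211)) [179.  -11.3  51.1] 84; (np.int64(164), np.int64(211)) [160.5   1.3  49.8] 122; (np.int64(151), np.int64(212)) [181.8  -8.6  52.2] 80; (np.int64(153), np.int64(212)) [178.6  -7.3  51.3] 79; (np.int64(165), np.int64(212)) [160.8   7.7  52.1] 129; (np.int64(152), np.int64(213)) [181.2  -5.8  51.3] 84; (np.int64(154), np.int64(213)) [178.1  -4.2  50.6] 80; (np.int64(166), np.int64(213)) [159.4   7.   48.1] 135; (np.int64(152), np.int64(214)) [182.   -4.7  49.9] 75;
[... 4626 characters left out ...]
] 69; (np.int64(360), np.int64(343)) [169.9 -13.7  47.7] 72; (np.int64(358), np.int64(344)) [166.1 -14.1  39.7] 72; (np.int64(359), np.int64(344)) [168.3 -14.1  42.6] 67; (np.int64(359), np.int64(345)) [168.3 -13.6  38.4] 72; (np.int64(376), np.int64(345)) [192.3   3.2  49.6] 132; (np.int64(361), np.int64(346)) [173.3 -14.2  42.3] 70; (np.int64(367), np.int64(346)) [180.3  -6.   41.5] 53; (np.int64(376), np.int64(346)) [192.6   3.3  46.4] 79; (np.int64(362), np.int64(347)) [176.1 -14.7  43.1] 67; (np.int64(375), np.int64(347)) [192.4   1.   45.5] 79; (np.int64(374), np.int64(348)) [193.9  -3.8  50. ] 82; 
posttop 98 [169.9   0.3  91.7]
pad 47 [60.1  0.2 85.7]
tongue z(12) [120.9 -10.3  14.3]
```

>>> servo_tool:
  moves:
    - {"jaw":0,"tx":0.274,"ty":-0.778,"tz":0,"roll":-37}
    - {"jaw":0,"tx":0.274,"ty":-0.778,"tz":0,"roll":-37}
    - {"jaw":0,"tx":0.274,"ty":-0.778,"tz":0,"roll":-37}
    - {"jaw":0,"tx":0.274,"ty":-0.778,"tz":0,"roll":-37}
    - {"jaw":0,"tx":0.274,"ty":-0.778,"tz":0,"roll":-37}
    - {"jaw":0,"tx":0.274,"ty":-0.778,"tz":0,"roll":-37}
    - {"jaw":0,"tx":0.274,"ty":-0.778,"tz":0,"roll":-37}
    - {"jaw":0,"tx":0.274,"ty":-0.778,"tz":0,"roll":-37}
    - {"jaw":0,"tx":0.274,"ty":-0.778,"tz":0,"roll":-37}
    - {"jaw":0,"tx":0.274,"ty":-0.778,"tz":0,"roll":-37}
    - {"jaw":0,"tx":0.274,"ty":-0.778,"tz":0,"roll":-37}
    - {"jaw":0,"tx":0.274,"ty":-0.778,"tz":0,"roll":-37}
    - {"jaw":0,"tx":0.274,"ty":-0.778,"tz":0,"roll":-37}
    - {"jaw":0,"tx":0.274,"ty":-0.778,"tz":0,"roll":-37}
    - {"jaw":0,"tx":0.274,"ty":-0.778,"tz":0,"roll":-37}
    - {"jaw":0,"tx":0.274,"ty":-0.778,"tz":0,"roll":-37}
    - {"jaw":0,"tx":0.274,"ty":-0.778,"tz":0,"roll":-37}
    - {"jaw":0,"tx":0.274,"ty":-0.778,"tz":0,"roll":-37}
    - {"jaw":0,"tx":0.274,"ty":-0.778,"tz":0,"roll":-37}
    - {"jaw":0,"tx":0.274,"ty":-0.778,"tz":0,"roll":-37}
  force: 20

```text
t: 1.77
eef_pos: [519.5, -152.0, 404.4]
eef_rot: [-0.0, 0.488, 0.873, -0.0]
ft_force: [0.4, 0.6, 0.8]
opening: 0.1
gripper_force: 0.0
```

```bash
python3 - <<'E'
from h import *
s=r.get_state();print(s["t"],s["eef_pos"],s["joint_vel"])
c=r.camera_info("wrist");print(c)
p,d=r.get_image("wrist");cv2.imwrite("pics/w1.png",p[:,:,::-1]);np.savez("w1.npz",p=p,d=d)
print(r.get_state()["eef_pos"])
E
```

```text
1.7667 [ 519.49031207 -152.00792383  404.35455978] [-0.57705118  0.50360419 -0.43164751  0.00506018 -0.06681063 -0.56880547]
{'K': array([[318.97693663,   0.        , 319.0156595 ],
       [  0.        , 318.97693663, 201.19664667],
       [  0.        ,   0.        ,   1.        ]]), 'xyz': array([474.7157765 , -80.22975055, 384.1912362 ]), 'orientation': array([0.14660918, 0.95099007, 0.26913128, 0.0411338 ])}
[ 520.62526051 -155.27168212  403.7499952 ]
```

View pics/w1.png

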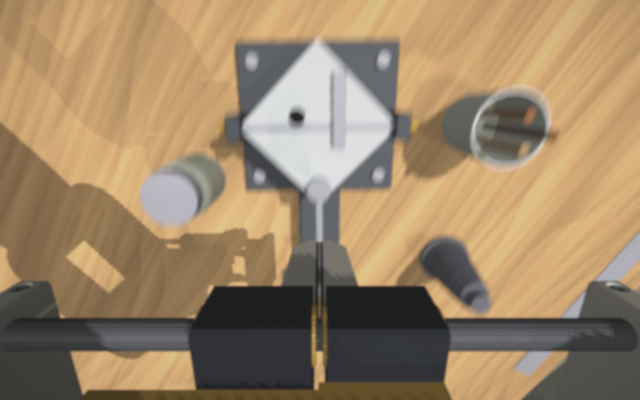

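Wrist view: the fixture axis runs vertically at column ~319, with the pad at (318,187). The fingertips' gap is on the same column, so the yaw is right. The arm was still settling in this picture, so I'll lower it part way and measure again.

>>> servo_tool:
  moves:
    - {"jaw":0,"tz":-0.02}
    - {"jaw":0,"tz":-0.05}
    - {"jaw":0,"tz":-0.08}
    - {"jaw":0,"tz":-0.1}
    - {"jaw":0,"tz":-0.11}
    - {"jaw":0,"tz":-0.11}
    - {"jaw":0,"tz":-0.11}
    - {"jaw":0,"tz":-0.11}
    - {"jaw":0,"tz":-0.11}

```text
invalid input
```

```bash
python3 - <<'E'
from h import *
s=r.get_state();print(s["t"],s["eef_pos"],s["joint_vel"],s["ft_force"])
K,t,M=cam("wrist")
p,d=r.get_image("wrist");np.savez("w2.npz",p=p,d=d)
v,u=np.mgrid[:400,:640];C=(np.stack([u,v,np.ones_like(u)],-1)@np.linalg.inv(K).T*d[...,None])@M.T+t
m=(np.hypot(C[...,0]-517,C[...,1]+146)<25)&(abs(C[...,2]-83)<5)&(d>0)
print(m.sum(),C[m].min(0),C[m].max(0),np.median(C[m],0),(u[m].mean(),v[m].mean()))
q,_=r.get_image("side")
cv2.imwrite("pics/w2.png",np.vstack([p[60:360,120:520],q[230:380,230:430].repeat(2,0).repeat(2,1)])[:,:,::-1])
E
```

```text
1.8167 [ 520.62526051 -155.27168212  403.7499952 ] [ 0.08011415 -0.04063766  0.04389186  0.01213416  0.01304006  0.11373664] [-1.16710892 -0.29272928 -2.67499738]
458 [ 505.64945218 -159.67572541   78.03618357] [ 528.55411458 -136.50571423   85.63371217] [ 517.04362702 -147.84851064   83.02192203] (np.float64(320.9956331877729), np.float64(182.70960698689956))
```

View pics/w2.png

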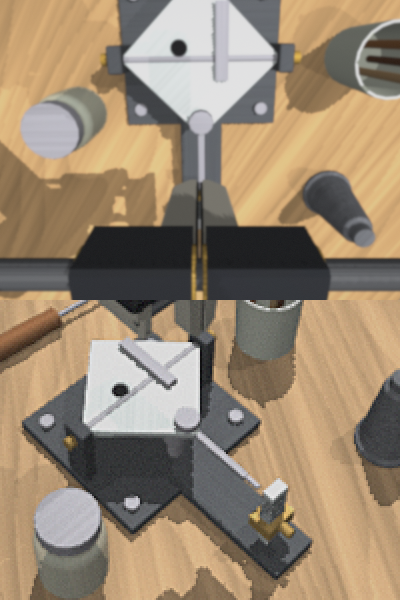

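The move was refused, probably because its rows were incomplete, so the picture is still from the high pose. It shows the pad in line with the finger gap, and the wrist depth puts the pad at (517,-148). I'll resend with complete rows.

>>> servo_tool:
  moves:
    - {"jaw":0,"tx":0,"ty":0,"tz":-0.02,"roll":0}
    - {"jaw":0,"tx":0,"ty":0,"tz":-0.05,"roll":0}
    - {"jaw":0,"tx":0,"ty":0,"tz":-0.08,"roll":0}
    - {"jaw":0,"tx":0,"ty":0,"tz":-0.1,"roll":0}
    - {"jaw":0,"tx":0,"ty":0,"tz":-0.11,"roll":0}
    - {"jaw":0,"tx":0,"ty":0,"tz":-0.11,"roll":0}
    - {"jaw":0,"tx":0,"ty":0,"tz":-0.11,"roll":0}
    - {"jaw":0,"tx":0,"ty":0,"tz":-0.11,"roll":0}

```text
t: 2.58
eef_pos: [519.5, -148.9, 296.5]
eef_rot: [0.001, 0.487, 0.873, 0.0]
ft_force: [-0.9, 0.1, 0.7]
opening: 0.7
gripper_force: 0.0
```

```bash
python3 - <<'E'
from h import *
np.set_printoptions(precision=1,suppress=True)
s=r.get_state();print(s["t"],s["eef_pos"],s["joint_vel"],s["ft_force"])
K,t,M=cam("wrist")
p,d=r.get_image("wrist")
v,u=np.mgrid[:400,:640];C=(np.stack([u,v,np.ones_like(u)],-1)@np.linalg.inv(K).T*d[...,None])@M.T+t
m=(np.hypot(C[...,0]-517,C[...,1]+147)<22)&(abs(C[...,2]-83)<4)&(d>0)
print(m.sum(),C[m].min(0),C[m].max(0),np.median(C[m],0))
q,_=r.get_image("side");a,_=r.get_image("scene")
print(r.get_state()["eef_pos"])
f=lambda i,k:cv2.resize(i,None,fx=k,fy=k,interpolation=cv2.INTER_CUBIC)
cv2.imwrite("pics/w3.png",np.hstack([f(a[150:250,140:230],4),f(q[265:365,310:400],4)])[:,:,::-1])
E
```

```text
2.5833 [ 519.5 -148.9  296.5] [-0. -0. -0. -0. -0. -0.] [-0.9  0.1  0.7]
808 [ 505.3 -159.1   79.1] [ 528.6 -136.4   85.3] [ 515.1 -145.9   82.9]
[ 519.4 -149.1  296.1]
```

View pics/w3.png

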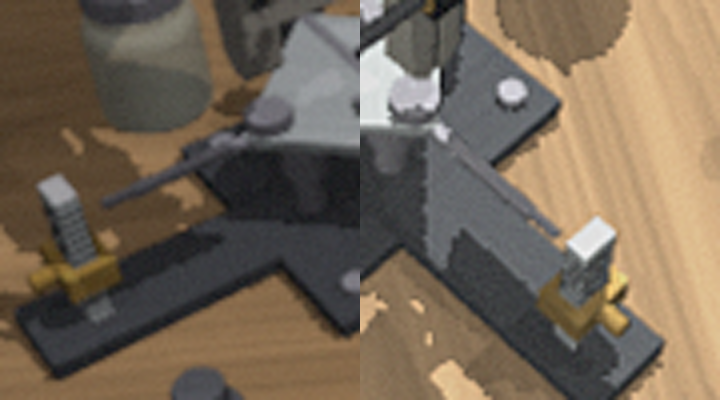

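Left half, scene view (4x): tip at (105,203), collar with its top at about z 250 and its knob at left. Right half, side view: the fingers are over the pad, with a clear gap. I'll refine the collar height with averaged depth, using the post top and tongue as references.

```bash
python3 - <<'E'
from h import *
np.set_printoptions(precision=1,suppress=True)
yaw=np.radians(-58.2);X=np.array([np.cos(yaw),np.sin(yaw)]);Y=np.array([-X[1],X[0]]);O=np.array([517,-147.3])-60*X
print("O",O)
for n in("scene","side"):
    f0=np.load(n+"0.npz")
    D=np.stack([f0["d"]]+[r.get_image(n)[1] for _ in range(6)]);
    d=np.median(D,0);C=cloud(n,d);h=cv2.cvtColor(f0["p"],cv2.COLOR_RGB2HSV)
    L=np.stack([(C[...,:2]-O)@X,(C[...,:2]-O)@Y,C[...,2]],-1);x,y,z=np.moveaxis(L,-1,0)
    pt=(abs(z-91)<4)&(abs(x-169)<9)&(abs(y)<12);q=np.median(L[pt],0);print(n,"post",pt.sum(),q,"noise",D.std(0)[pt].mean())
    x=x-(q[0]-168);y=y-q[1]
    tg=(abs(z-13)<4)&(x>90)&(x<198)&(abs(y)<20);print("tongue",tg.sum(),np.median(z[tg]))
    ye=(h[...,0]>12)&(h[...,0]<34)&(h[...,1]>110)&(x>152)&(x<183)&(abs(y)<19)&(z>25)&(z<75)
    print("all yellow z pct",np.percentile(z[ye],[2,10,50,75,90,95,98]),"y",np.percentile(y[ye],[2,50,98]),"x",np.percentile(x[ye],[2,50,98]))
    tp=ye&(abs(y)<14.5)&(x>157)&(x<179);print("top",tp.sum(),np.sort(z[tp]))
    sf=ye&(abs(y)>14.5);print("sideface",sf.sum(),np.sort(z[sf]))
E
```

```text
O [485.4 -96.3]
scene post 61 [168.6   3.4  91. ] noise 18.508009
tongue 698 13.273794635731747
all yellow z pct [37.9 40.4 49.8 50.9 51.3 51.4 58.4] y [-16.2  10.8  14.6] x [155.8 171.9 181.9]
top 114 [37.4 37.5 37.6 37.8 38.1 38.3 38.4 38.8 39.4 39.9 39.9 40.2 40.3 40.4
 40.5 40.8 40.8 41.  41.3 41.5 42.  42.5 42.5 42.8 42.9 43.1 43.6 43.7
 43.9 44.1 44.4 44.6 44.7 44.8 45.  45.2 45.6 46.3 46.5 46.8 46.9 47.3
 47.3 47.5 47.8 47.9 48.  48.3 48.6 48.9 49.  49.  49.5 50.  50.  50.
 50.  50.1 50.1 50.1 50.2 50.2 50.2 50.3 50.3 50.3 50.4 50.5 50.5 50.5
 50.6 50.6 50.6 50.6 50.6 50.7 50.7 50.8 50.8 50.8 50.8 50.8 50.8 50.9
 50.9 50.9 50.9 50.9 51.  51.  51.  51.  51.  51.1 51.1 51.1 51.1 51.2
 51.2 51.2 51.3 51.3 51.4 51.4 51.4 51.4 51.5 51.6 51.6 51.8 60.7 66.9
 69.  70.5]
sideface 11 [39.6 42.1 43.1 43.8 46.4 48.9 50.8 51.1 51.1 51.3 51.3]
side post 82 [167.8   1.3  91.9] noise 11.995603
tongue 919 14.218728597759878
all yellow z pct [39.3 42.9 51.2 51.9 52.3 52.6 52.9] y [-15.   -9.3  16. ] x [156.7 174.8 182.1]
top 81 [38.1 42.5 44.1 44.4 46.5 46.6 47.  47.7 48.1 49.6 50.1 50.4 50.6 50.6
 50.8 50.8 50.8 50.8 51.1 51.1 51.1 51.1 51.1 51.2 51.2 51.2 51.2 51.2
 51.3 51.3 51.3 51.3 51.3 51.3 51.4 51.4 51.4 51.4 51.4 51.4 51.6 51.6
 51.6 51.6 51.7 51.7 51.7 51.7 51.7 51.8 51.8 51.8 51.9 51.9 51.9 51.9
 51.9 51.9 52.  52.  52.  52.  52.1 52.1 52.1 52.1 52.2 52.2 52.2 52.2
 52.3 52.3 52.3 52.3 52.3 52.4 52.6 52.7 52.8 53.2 53.3]
sideface 38 [39.1 39.3 39.7 40.  40.  41.3 41.5 41.9 42.2 42.4 42.7 43.  43.  44.1
 44.3 44.3 44.4 45.5 46.  46.  47.2 47.5 48.2 49.2 49.4 50.2 50.6 51.2
 51.3 51.4 51.6 51.6 51.7 51.8 52.4 52.5 52.5 52.8]
```

Collar middle is about 42.7 mm, so the pointer must drop about 27.3 mm (tilt 0.183). The fingertips should then be near z = 73 (TCP about 259). First a partial press.

>>> servo_tool:
  moves:
    - {"jaw":0,"tx":0,"ty":0,"tz":-0.008,"roll":0}
    - {"jaw":0,"tx":0,"ty":0,"tz":-0.016,"roll":0}
    - {"jaw":0,"tx":0,"ty":0,"tz":-0.022,"roll":0}
    - {"jaw":0,"tx":0,"ty":0,"tz":-0.025,"roll":0}
    - {"jaw":0,"tx":0,"ty":0,"tz":-0.027,"roll":0}
    - {"jaw":0,"tx":0,"ty":0,"tz":-0.029,"roll":0}
    - {"jaw":0,"tx":0,"ty":0,"tz":-0.03,"roll":0}
    - {"jaw":0,"tx":0,"ty":0,"tz":-0.031,"roll":0}
    - {"jaw":0,"tx":0,"ty":0,"tz":-0.031,"roll":0}
    - {"jaw":0,"tx":0,"ty":0,"tz":-0.031,"roll":0}
    - {"jaw":0,"tx":0,"ty":0,"tz":-0.031,"roll":0}

```text
t: 4.25
eef_pos: [519.3, -149.4, 264.4]
eef_rot: [0.0, 0.487, 0.873, -0.0]
ft_force: [-3.4, -3.9, 7.7]
opening: 0.5
gripper_force: 4.1
```

```bash
cat > m.py <<'E'
from h import *
import sys
np.set_printoptions(precision=1,suppress=True)
s=r.get_state();print(s["t"],s["eef_pos"],s["eef_pos"][2]-r.tip_extent,s["ft_force"],s["opening"])
yaw=np.radians(-58.2);X=np.array([np.cos(yaw),np.sin(yaw)]);Y=np.array([-X[1],X[0]]);O=np.array([517,-147.3])-60*X
ims=[]
for n in("scene","side"):
    p,d=r.get_image(n);ims.append(p);C=cloud(n,d);L=np.stack([(C[...,:2]-O)@X,(C[...,:2]-O)@Y,C[...,2]],-1);x,y,z=np.moveaxis(L,-1,0)
    z=z-(1.15 if n=="scene" else 2.05)
    # pointer top surface: height over tongue
    m=(x>100)&(x<148)&(abs(y)<7)&(z>20)&(z<80)
    for b in range(100,150,8):
        k=m&(x>=b)&(x<b+8)
        if k.sum():print(n,b,k.sum(),"ztop",np.median(z[k]),z[k].max(),end="; ")
    if m.sum()>5:
        print("\n fit",np.polyfit(x[m]-150,z[m],1))
    # plate: fit plane near far (hinge) side
    k=(x>-60)&(x<45)&(abs(y)<40)&(abs(z-74-(-0.18*x)*0)<16)&(z>58)
    A=np.c_[x[k],y[k],np.ones(k.sum())]
    c=np.linalg.lstsq(A,z[k],rcond=None)[0]
    for _ in range(8):
        e=abs(A@c-z[k])<2;c=np.linalg.lstsq(A[e],z[k][e],rcond=None)[0]
    print(" plate tilt",round(float(-np.arctan(c[0])),4),"y slope",round(float(c[1]),3),"z0",c[2],e.sum())
f=lambda i,k:cv2.resize(i,None,fx=k,fy=k,interpolation=cv2.INTER_CUBIC)
if len(sys.argv)>1:cv2.imwrite(sys.argv[1],np.hstack([f(ims[0][150:250,140:230],4),f(ims[1][265:365,310:400],4)])[:,:,::-1])
E
python3 m.py pics/m1.png
```

```text
4.25 [ 519.3 -149.4  264.4] 78.25611202114365 [-3.4 -3.9  7.7] 0.5151031070027439
scene 100 16 ztop 62.043900723343235 65.84805792018935; scene 108 18 ztop 62.2161055885417 63.39152929733937; scene 116 15 ztop 61.81071304239672 63.68901829638751; scene 124 15 ztop 60.26084611041083 61.842607811404584; scene 132 16 ztop 58.73544371066672 62.43423888841571; scene 140 14 ztop 58.46267251432963 60.548019127294744; 
 fit [-0.1 58.1]
 plate tilt 0.0896 y slope -0.0 z0 74.15431196610507 753
side 100 20 ztop 62.939063294679855 67.85937295172023; side 108 18 ztop 62.76581137726107 64.92678926942808; side 116 21 ztop 61.890361082531015 63.7834976054573; side 124 19 ztop 60.51087628295245 63.64016430564659; side 132 15 ztop 60.15405437813554 62.15582282602857; side 140 12 ztop 59.28216380446334 61.424503165850595; 
 fit [-0.1 58.5]
 plate tilt 0.0916 y slope 0.001 z0 74.31834262500719 214
```

Plate tilt reads 0.090, as predicted for this depth. Pressing 5 mm more.

>>> servo_tool:
  moves:
    - {"jaw":0,"tx":0,"ty":0,"tz":-0.001,"roll":0}
    - {"jaw":0,"tx":0,"ty":0,"tz":-0.002,"roll":0}
    - {"jaw":0,"tx":0,"ty":0,"tz":-0.003,"roll":0}
    - {"jaw":0,"tx":0,"ty":0,"tz":-0.004,"roll":0}
    - {"jaw":0,"tx":0,"ty":0,"tz":-0.0045,"roll":0}
    - {"jaw":0,"tx":0,"ty":0,"tz":-0.005,"roll":0}
    - {"jaw":0,"tx":0,"ty":0,"tz":-0.005,"roll":0}
    - {"jaw":0,"tx":0,"ty":0,"tz":-0.005,"roll":0}

```text
t: 5.02
eef_pos: [519.4, -149.6, 259.8]
eef_rot: [0.001, 0.487, 0.873, -0.001]
ft_force: [-4.3, -5.2, 12.1]
opening: 0.4
gripper_force: 5.6
```

```bash
python3 m.py pics/m2.png
```

```text
5.0167 [ 519.4 -149.6  259.8] 73.67285148165419 [-4.3 -5.2 12.1] 0.3997149652973663
scene 100 15 ztop 54.183258003976995 56.415122658269844; scene 108 17 ztop 53.03740618233551 55.82396564442124; scene 116 17 ztop 51.0292691475672 53.31346414910136; scene 124 18 ztop 49.40329325807429 54.31900213656045; scene 132 12 ztop 48.562266081894315 49.45854327428888; scene 140 12 ztop 46.692383392456726 49.842200060089546; 
 fit [-0.2 45.6]
 plate tilt 0.1698 y slope -0.002 z0 74.13629925521933 713
side 100 21 ztop 54.30975657601387 59.22608703109036; side 108 19 ztop 53.274431691908106 56.377318629033496; side 116 16 ztop 51.74778724155847 54.17354404484179; side 124 22 ztop 49.5395224088726 52.941029215189545; side 132 13 ztop 47.884715676509316 48.844781580905035; side 140 13 ztop 47.1176418884432 49.77078344496984; 
 fit [-0.2 45.3]
 plate tilt 0.1711 y slope 0.0 z0 74.4159437324304 278
```

View pics/m2.png

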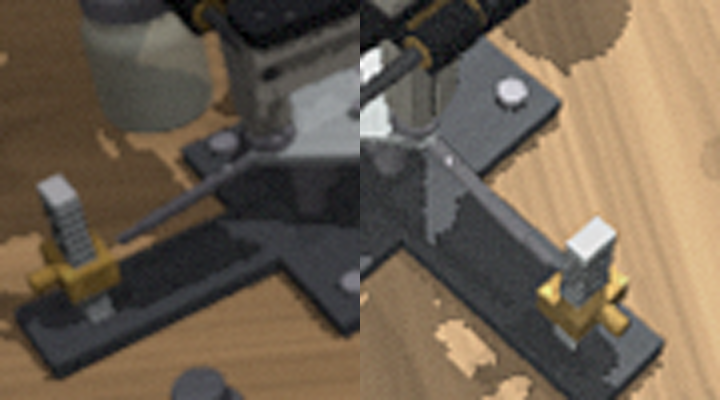

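Tilt is 0.170 and the tip is about 2 mm above the collar's middle (tip (120,240), collar (100,260) in the left half). A fine press of 0.8 mm next.

>>> servo_tool:
  moves:
    - {"jaw":0,"tx":0,"ty":0,"tz":-0.0004,"roll":0}
    - {"jaw":0,"tx":0,"ty":0,"tz":-0.0008,"roll":0}
    - {"jaw":0,"tx":0,"ty":0,"tz":-0.0008,"roll":0}
    - {"jaw":0,"tx":0,"ty":0,"tz":-0.0008,"roll":0}

```text
t: 5.45
eef_pos: [519.4, -149.7, 259.1]
eef_rot: [0.001, 0.487, 0.873, -0.001]
ft_force: [-3.8, -6.0, 11.3]
opening: 0.7
gripper_force: 5.8
```

```bash
python3 m.py | grep -v ztop
```

```text
5.45 [ 519.4 -149.7  259.1] 72.95438685879432 [-3.8 -6.  11.3] 0.6531126898542922
 fit [-0.2 43.1]
 plate tilt 0.1806 y slope -0.0 z0 74.19160173815517 724
 fit [-0.2 43.2]
 plate tilt 0.1862 y slope 0.018 z0 74.78006463084964 263
```

Tilt is about 0.182, so the tip is at about 42.8 mm, level with the collar. Holding, then releasing.

>>> servo_tool:
  moves:
    - {"jaw":0,"tx":0,"ty":0,"tz":0,"roll":0}
    - {"jaw":0,"tx":0,"ty":0,"tz":0,"roll":0}
    - {"jaw":0,"tx":0,"ty":0,"tz":0,"roll":0}
    - {"jaw":0,"tx":0,"ty":0,"tz":0,"roll":0}
    - {"jaw":0,"tx":0,"ty":0,"tz":0,"roll":0}
    - {"jaw":0,"tx":0,"ty":0,"tz":0,"roll":0}
    - {"jaw":0,"tx":0,"ty":0,"tz":0,"roll":0}
    - {"jaw":0,"tx":0,"ty":0,"tz":0,"roll":0}
    - {"jaw":0,"tx":0,"ty":0,"tz":0,"roll":0}
    - {"jaw":0,"tx":0,"ty":0,"tz":0,"roll":0}
    - {"jaw":0,"tx":0,"ty":0,"tz":0,"roll":0}
    - {"jaw":0,"tx":0,"ty":0,"tz":0,"roll":0}
    - {"jaw":0,"tx":0,"ty":0,"tz":0,"roll":0}

```text
t: 6.63
eef_pos: [519.4, -149.7, 259.1]
eef_rot: [0.001, 0.487, 0.873, -0.001]
ft_force: [-2.6, -5.8, 11.0]
opening: 0.4
gripper_force: 5.8
```

>>> servo_tool:
  moves:
    - {"jaw":0,"tx":0,"ty":0,"tz":0.003,"roll":0}
    - {"jaw":0,"tx":0,"ty":0,"tz":0.006,"roll":0}
    - {"jaw":0,"tx":0,"ty":0,"tz":0.01,"roll":0}
    - {"jaw":0,"tx":0,"ty":0,"tz":0.016,"roll":0}
    - {"jaw":0,"tx":0,"ty":0,"tz":0.03,"roll":0}
    - {"jaw":0,"tx":0,"ty":0,"tz":0.05,"roll":0}
    - {"jaw":0,"tx":0,"ty":0,"tz":0.08,"roll":0}
    - {"jaw":0,"tx":0,"ty":0,"tz":0.11,"roll":0}
    - {"jaw":0,"tx":0,"ty":0,"tz":0.12,"roll":0}
    - {"jaw":0,"tx":0,"ty":0,"tz":0.12,"roll":0}
    - {"jaw":0,"tx":0,"ty":0,"tz":0.12,"roll":0}
    - {"jaw":0,"tx":0,"ty":0,"tz":0.12,"roll":0}
    - {"jaw":0,"tx":0,"ty":0,"tz":0.12,"roll":0}

```text
t: 7.72
eef_pos: [519.1, -149.1, 376.3]
eef_rot: [-0.001, 0.487, 0.873, -0.0]
ft_force: [0.1, -0.2, 0.1]
opening: 0.5
gripper_force: 0.0
```

```bash
python3 m.py pics/end.png| grep -v ztop
```

```text
7.7167 [ 519.1 -149.1  376.3] 190.24242059113956 [ 0.1 -0.2  0.1] 0.5020130182824742
 fit [-0.  71.5]
 plate tilt 0.0001 y slope -0.002 z0 74.1728156420112 891
 fit [-0.  71.7]
 plate tilt 0.0015 y slope 0.003 z0 74.6385478819796 1248
```

View pics/end.png

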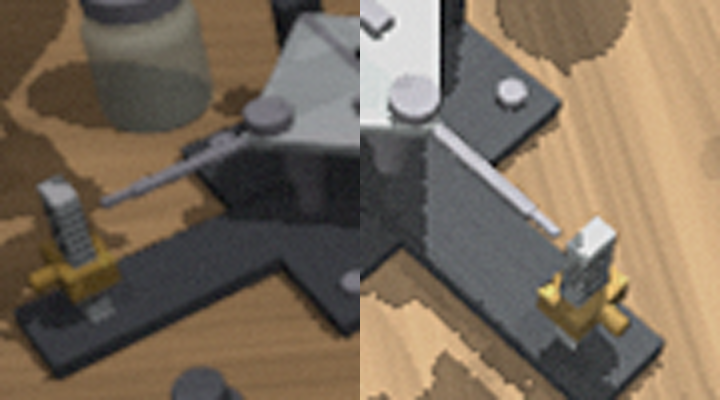

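The plate is level again (tilt 0.000). The tip is back at (105,203), and the fixture and collar are where they were.

```bash
python3 -c "
from bench import r
print(r.close_job())"
```

```text
the job is handed in; nothing more can be done
None
```

I pressed the thumb pad until the pointer was level with the collar (about 42.8 mm measured, against 42.7 mm for the collar's middle), held it for just over a second, and let go. The plate sprang back level, the fixture and collar had not moved, and the job is handed in.

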